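# Seat a heat sink in a corner stop by pushing

## Task

Gently push the black finned heat sink along the worktop into the inside corner of the aluminium corner stop, ready for marking out: one of its open-ended faces (where the ends of the fins show) flat against the long bar and a plain side flat against the short bar, both fully home. Slide it with the fingers only, without lifting or tipping it, then leave it. Do not disturb the ferrite ring, the tape roll or the small blue box.

Things in the scene. Friction and masses are not known exactly. Their poses are not given: they have to be found in the camera images.
- heat_sink: loose black heat sink, 0.14 to 0.28 kg, slides with 0.6 to 2 N: base 50 (x) by 60 (y) by 6 mm, 7 fins along x, top at 30 mm. Origin: centre of the underside. Open fin ends (60 mm wide) at x = -25 and 25; sides (50 mm long) at y = -30 and 30. It starts clear of the bars, within 20 degrees of square, +x end towards the long bar, +y side towards the short bar.
- corner_stop: fixed L of two aluminium bars 18 mm wide, 16 mm high. Origin: the inside corner, at worktop height. Long bar: inner face x = 0, from the corner 160 mm towards -y. Short bar: inner face y = 0, from the corner 66 mm towards -x. The bars lie beyond these faces (+x, +y); the open space is on the -x, -y side.
- seat (a point): where the heat sink's origin must come, at worktop height: x = -25, y = -30 mm in the stop's frame; axes along the stop's, and the seated heat sink's axes agree with them
- ring_core: bystander: dark ferrite ring, 48 mm across, 15 mm high, lying just outside the short bar; origin at the centre of its underside
- blue_box: bystander: small blue-grey die-cast box with two brass connectors, 50 by 104 by 31 mm, left of the work; origin at the centre of its underside
- tape_roll: bystander: black roll of tape lying flat, 63 mm across, 19 mm high, right of the work; origin at the centre of its underside
Things that resemble listed ones, but are neither listed nor needed, are in the scene too. What is meant by the heat_sink is not green, and is the smaller of those in its own colour.

How it is judged (in metres and radians):
At the end, for the whole second after the job is handed in: the heat sink lies flat and at rest on the worktop within 3 mm of its seat in both directions (open fin ends at the long bar, side at the short bar), square to the stop within 0.05 rad (3 degrees) (x of heat_sink in the frame of corner_stop between -0.028 and -0.022 m and y of heat_sink in the frame of corner_stop between -0.033 and -0.027 m and angle between the x axis of heat_sink and the x axis of corner_stop, either way round below 0.05 rad and angle between heat_sink's own z axis and vertical below 0.05 rad and height (world z) of heat_sink below 0.003 m and linear speed of heat_sink below 0.01 m/s); the robot touches nothing.
It fails at once if the heat sink is lifted more than 8 mm off the worktop (height (world z) of heat_sink above 0.008 m).
It fails at once if the heat sink is tipped by more than 0.2 rad (angle between heat_sink's own z axis and vertical above 0.2 rad).
It fails at once if the fingers press on the heat sink with more than 45 N (rammed or squeezed) (contact force between the fingers and heat_sink above 45 N).
It fails at once if the ferrite ring, the blue box or the tape roll is moved more than 15 mm (distance of any of ring_core, blue_box, tape_roll from where it was at the start of the episode above 0.015 m).
It also fails if it takes over 64 s, if anything falls off the work surface, if the arm or the gripper's body presses on something with over 40 N, if the wrist force passes 120 N, or if a joint passes its speed limit or range.

## Robot

A 6-joint arm with a two-finger parallel gripper is mounted at the origin on a cart in front of the work surface, level with it; the furniture and walls round the work are solid. World frame = base frame: x ahead of the robot, y to its left, z up, the work surface at z = 0. Lengths are in mm, angles in rad, forces in N, time in s.
With the tool pointing down it reaches from about 375 to 750 mm from the base axis. Payload 9 kg.
Tool frame: the origin (TCP) lies at the very end of the fingers, on their centre line; the grasp point (between the pads) lies 19 mm behind it; z points along the fingers, y is the line along which they close (so a half turn about z gives the same grasp; the last joint's range is limited). The gripper opens to 85 mm and grips with 20 to 120 N. Pads are 22 mm wide; open, the fingers measure 114 mm over their backs; the gripper's body (76 mm by 85 mm) begins 54 mm behind the grasp point. The pads swing forward as they close: fully open they stand 13 mm farther back than shut.
Start: joints at [0.891, 0.104, 0.097, 1.564, 0, 1.353], TCP at [267.345, 537.181, 231.331] pointing down, gripper open.
Joint ranges: [-2.99, 2.99], [-0.84, 1.86], [-1.1, 1.16], [-1.84, 2.11], [-1.51, 1.56], [-3.14, 3.14]. Speed limits (rad/s): [2.22, 2.22, 2.57, 3.14, 3.14, 3.14].

## Interface

Orientations are given as a rotation vector (axis times angle).
In Python, from rig import env, vision gives the robot as it stands.
- The arm moves only by the tool apply_moves, never from a script. Its argument "targets" is a list of rows, each a list of 3 entries, a list of its own where there are three numbers: the shift along the tool's x, y, z normalised to -1 to 1, where 1 is 25 cm, then the turn, a rotation vector about the tool's x, y, z normalised to -1 to 1, where 1 is 30 degrees, then the finger opening in mm, from 0 to 85.4. In form: [[[x, y, z], [ax, ay, az], jaw], ...]. A call has 1 to 20 rows; each row shifts and turns the commanded pose from where the row before left it, along the tool's axes as they then stand; what a row does not reach is not made up. A row lasts 1/10 s, in which the tool goes at most 50 mm and 8.59 degrees, less where a joint would pass 70% of its speed; a pose out of reach is approached as far as the arm can. A call with a number of a shift or a turn outside -1 to 1 is refused whole. A call with a gripper value outside its range is refused whole. The fingers move at their own pace and stop on an object; "force" is the grip in N (left out, the last holds). Time passes only in rows, so rows that do not move let the fingers close. It gives the time, the measured TCP pose, the force, the opening and the grip force at its end, in the units of the state.
- env.sense(): the state, without advancing time (a new reading comes with each control period).
- vision.grab_frame(name): name is "side" or "top"; returns the picture (400x640x3 uint8, blue, green, red); there is no depth.
- vision.camera_model(name): a dict with "fx", "fy", "cx", "cy" (pixels), "cam_to_world" (4x4, takes a point from camera to world coordinates). Camera axes: x right, y down, z forward; pixel columns grow to the right and rows downward; lengths in mm; the calibration is good to about 2 mm. A picture is of the moment at which its call begins. camera_model takes no time and is no camera call.
- env.hand_in(): hands the job in; it is judged then, once.
The state is a dict: "time_s": time; "joint_positions": joint angles; "dq": joint speeds; "effort": joint torques, N m; "tool_pos": TCP position; "ee_rot": TCP orientation; "force": force on the tool from outside, world axes, zero at the start; "wrist_torque": the same for the moment, N m; "grip_width": opening from 0.0 (shut) to 1.0 (fully open); "finger_force": force on a finger pad.
Only numpy, scipy, OpenCV 4.12 (cv2) and the standard library are available. Lean on these libraries where they do the work, as an engineer would, in place of code of your own. Each camera call takes 0.05 s, during which the arm holds its last target. There are 200 camera calls.

## Working session

There is one attempt and no reset: what is moved stays moved. The work goes in short steps, Python scripts to look and compute and a tool call to move; the robot and the scene stay as the last step left them, time stands still between calls to the robot, and variables do not carry over. Pictures are saved under pics/ and viewed, at most 10 in all, crops included, and the job is handed in when it is done.

Besides the shell and the picture viewer there is one more tool, called after "Call:" in YAML: its name, and indented under it one key for each argument. apply_moves: Moves the arm, as the interface text tells. Its arguments: {"type":"object","properties":{"targets":{"type":"array","items":{"type":"array"}},"force":{"type":"number"}},"required":["targets"]}

```bash
ls; mkdir -p pics
python3 - <<'E'
from rig import env, vision
import cv2,numpy as np
for n in("top","side"):
    cv2.imwrite(f"pics/{n}0.png",vision.grab_frame(n)); m=vision.camera_model(n)
    print(n,m["fx"],m["fy"],m["cx"],m["cy"]);print(np.round(m["cam_to_world"],3))
print(env.sense())
E
```

```text
pics
top 426.9482105757392 426.9482105757392 320.8829992735866 205.05094291228482
[[ 1.700000e-02 -9.760000e-01  2.150000e-01  3.037010e+02]
 [-1.000000e+00 -1.600000e-02  4.000000e-03 -1.349350e+02]
 [-0.000000e+00 -2.150000e-01 -9.770000e-01  1.063753e+03]
 [ 0.000000e+00  0.000000e+00  0.000000e+00  1.000000e+00]]
side 390.9690017670123 390.9690017670123 321.465938883746 199.1324746864494
[[-8.18000e-01 -2.96000e-01  4.93000e-01  1.05007e+02]
 [-5.75000e-01  4.12000e-01 -7.07000e-01  4.89083e+02]
 [ 6.00000e-03 -8.62000e-01 -5.08000e-01  4.95061e+02]
 [ 0.00000e+00  0.00000e+00  0.00000e+00  1.00000e+00]]
{'time_s': 0.1, 'joint_positions': array([8.91309545e-01, 1.04657909e-01, 9.65676076e-02, 1.56387922e+00,
       3.21551629e-05, 1.35309683e+00]), 'dq': array([-0.0003931 , -0.0012763 ,  0.00255784,  0.00038638,  0.00163367,
       -0.00086974]), 'effort': array([ 6.83535516e-03, -5.58208787e+01,  5.04717350e+01,  1.31534605e-02,
       -2.03625350e-04,  1.83493796e-05]), 'tool_pos': array([267.13111293, 536.93998101, 230.60066594]), 'ee_rot': array([-7.18822616e-01, -3.05769800e+00,  1.63832717e-03]), 'force': array([-0.83892629, -0.44809113, -0.55301981]), 'wrist_torque': array([-0.03416677,  0.06499548, -0.04943029]), 'finger_force': 0.0, 'grip_width': 0.9987350455003914}
```

View pics/top0.png

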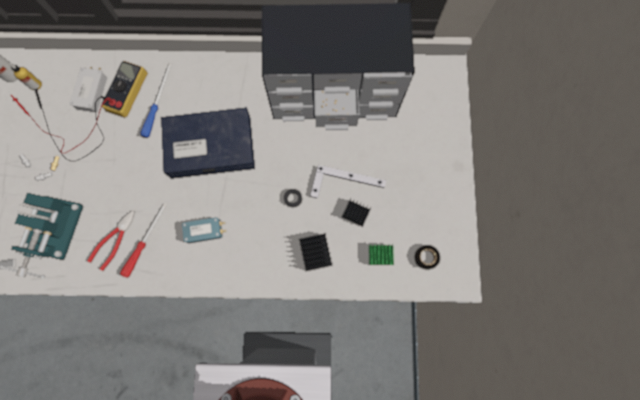

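View pics/side0.png

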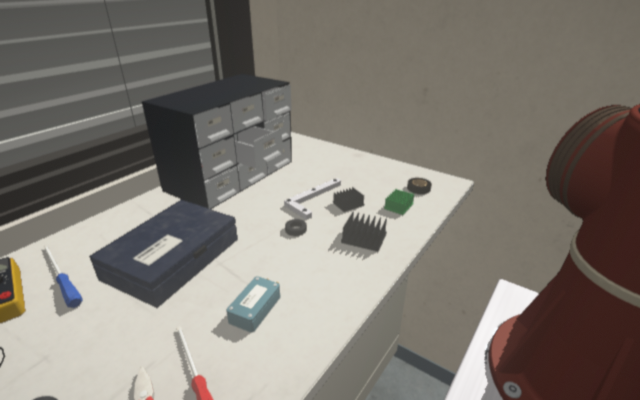

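The top view shows the stop's corner near (316,170), the small black heat sink at (355,212), the ring at (291,198), the tape at (427,257), the blue box at (202,230), and a larger black decoy at (315,252). In the side view the heat sink is at (348,199) and the stop's corner is at about (290,207). I'll zoom in next.

Run:
```python
import cv2,numpy as np
t=cv2.imread("pics/top0.png")[155:280,275:455]; s=cv2.imread("pics/side0.png")[165:260,270:440]
t=cv2.resize(t,None,fx=4,fy=4,interpolation=cv2.INTER_CUBIC);s=cv2.resize(s,None,fx=4.5,fy=4.5,interpolation=cv2.INTER_CUBIC)
cv2.imwrite("pics/t1.png",t);cv2.imwrite("pics/s1.png",s)
```

```text
(no output)
```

View pics/t1.png

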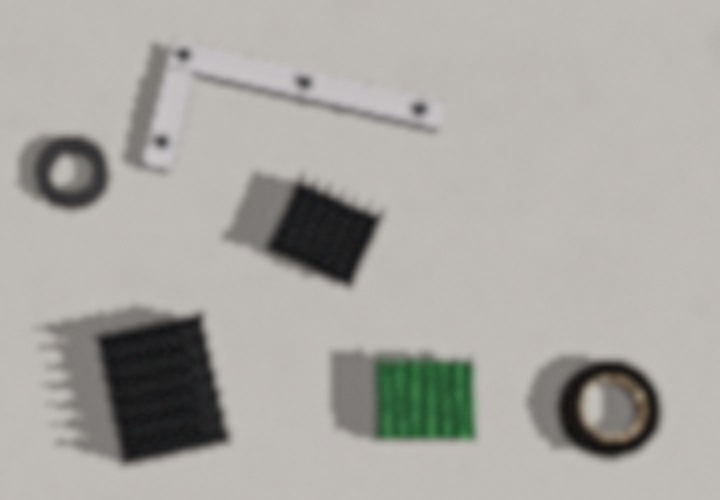

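View pics/s1.png

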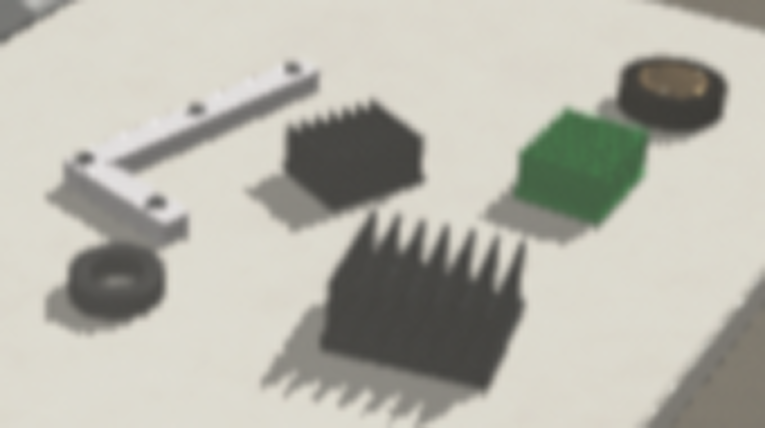

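```bash
cat > h.py <<'E'
import cv2,numpy as np
from rig import env,vision
def ray(n,p):
    m=vision.camera_model(n);T=m["cam_to_world"]
    d=T[:3,:3]@np.array([(p[0]-m["cx"])/m["fx"],(p[1]-m["cy"])/m["fy"],1]);return T[:3,3],d
def plane(n,p,z):
    o,d=ray(n,p);return (o+d*(z-o[2])/d[2])
def tri(pt,ps):
    a,u=ray("top",pt);b,v=ray("side",ps)
    s=np.linalg.lstsq(np.c_[u,-v],b-a,rcond=None)[0];P,Q=a+u*s[0],b+v*s[1]
    return (P+Q)/2,np.linalg.norm(P-Q)
def sink(im):
    roi=np.zeros(im.shape[:2],np.uint8);roi[158:236,296:385]=1
    m=((im.max(2)<80)*roi).astype(np.uint8)
    c=max(cv2.findContours(m,0,2)[0],key=cv2.contourArea);return cv2.convexHull(c),cv2.contourArea(c)
def sinkpose(im):
    # hull onto z=0 and z=30; base edges near robot at z=0, far edges (+x) at z=30
    h,a=sink(im);h=h[:,0].astype(float)
    H=np.array([plane("top",p,30)[:2] for p in h],np.float32)
    r=cv2.minAreaRect(H);return a,r,cv2.boxPoints(r)
E
python3 - <<'E'
from h import *
z=lambda p:(275+(p[0]+.5)/4-.5,155+(p[1]+.5)/4-.5); y=lambda p:(270+(p[0]+.5)/4.5-.5,165+(p[1]+.5)/4.5-.5)
for n,a,b in [("hs+x+y",(300,181),(288,125)),("hs+x-y",(381,214),(375,100)),("corner",(192,72),(113,163)),("long end in",(437,127),(318,72)),("short end in",(170,168),(187,217)),("hole1",(183,55),(84,158)),("hole2",(303,82),(196,110)),("hole3",(419,109),(292,69)),("hole4",(161,142),(156,203))]:
    P,e=tri(z(a),y(b));print(n,P.round(1),round(e,1))
im=cv2.imread("pics/top0.png");print(sinkpose(im))
g=im.min(2).astype(float);print(g[150:200:6,300:390:10])
# sub-pixel edges of bars: bright -> background along columns / rows
roi=im.min(2)[162:204,305:390];m=(cv2.resize(roi,None,fx=4,fy=4,interpolation=2)>np.median(roi)+14).astype(np.uint8)
c=max(cv2.findContours(m,0,2)[0],key=cv2.contourArea);print(np.median(roi),cv2.approxPolyDP(c,5,True)[:,0])
for p in cv2.approxPolyDP(c,5,True)[:,0]: print(plane("top",(305+(p[0]+.5)/4-.5,162+(p[1]+.5)/4-.5),16).round(1))
E
```

```text
hs+x+y [ 547.7 -200.7   31.1] 5.0
hs+x-y [ 526.1 -251.6   31.1] 1.6
corner [ 618.6 -134.    16. ] 1.5
long end in [ 587.1 -289.6   13.4] 1.7
short end in [ 557.9 -120.3   11.1] 1.5
hole1 [ 630.9 -127.2   17.6] 1.8
hole2 [ 613.7 -204.2   17.8] 0.9
hole3 [ 597.7 -277.8   17.2] 1.6
hole4 [ 573.2 -114.4   17. ] 1.4
(371.0, ((512.7030639648438, -215.66815185546875), (54.93745040893555, 46.25911331176758), 66.08229064941406), array([[ 480.4232 , -231.40082],
       [ 522.70996, -250.1554 ],
       [ 544.9829 , -199.93549],
       [ 502.69617, -181.18091]], dtype=float32))
[[181. 182. 181. 181. 182. 180. 179. 181. 180.]
 [182. 182. 181. 181. 181. 181. 178. 181. 180.]
 [180. 181. 181. 181. 181. 180. 180. 182. 180.]
 [182. 182.  83. 190. 180. 180. 181. 180. 179.]
 [182. 149. 192. 161. 195. 119. 187. 181. 179.]
 [179. 118. 190. 180. 181. 126. 183. 193. 149.]
 [180. 117. 182. 181. 181. 181. 180. 173. 139.]
 [127. 133. 181. 181. 180. 180. 181. 182. 181.]
 [ 61. 175. 182. 181. 151. 158. 182. 182. 181.]]
181.0 [[ 30 127]
 [ 45 128]]
[ 564.3 -107.9   16. ]
[ 563.8 -117.4   16. ]
```

The stop's yaw is about -12.2° with its inside corner at (620,-134). The heat sink is at about (514,-216) with yaw -23.5°, top measured at z=31 and bars at 16–17, which matches the given sizes. First I turn the tool square to the stop and travel above the work.

Call:
apply_moves:
  targets:
    - [[0,0,0],[0,0,-0.24],30]
    - [[0,0,0],[0,0,-0.24],30]
    - [[-0.09,-0.17,0],[0,0,0],30]
    - [[-0.09,-0.17,0],[0,0,0],30]
    - [[-0.09,-0.17,0],[0,0,0],30]
    - [[-0.09,-0.17,0],[0,0,0],30]
    - [[-0.09,-0.17,0],[0,0,0],30]
    - [[-0.09,-0.17,0],[0,0,0],30]
    - [[-0.09,-0.17,0],[0,0,0],30]
    - [[-0.09,-0.17,0],[0,0,0],30]
    - [[-0.09,-0.17,0],[0,0,0],30]
    - [[-0.09,-0.17,0],[0,0,0],30]
    - [[-0.09,-0.17,0],[0,0,0],30]
    - [[-0.09,-0.17,0],[0,0,0],30]
    - [[-0.08,-0.17,0],[0,0,0],30]
    - [[-0.07,-0.17,0],[0,0,0],30]
    - [[-0.07,-0.17,0],[0,0,0],30]
    - [[0,0,0],[0,0,0],30]
    - [[0,0,0],[0,0,0],30]
  force: 20

```text
time_s: 2.0
tool_pos: [451.6, -154.8, 230.7]
ee_rot: [-0.333, -3.123, -0.002]
force: [0.1, 0.8, -0.3]
grip_width: 0.356
finger_force: 0.0
```

```bash
cat >> h.py <<'E'
from scipy.spatial.transform import Rotation as R
C=np.array([620,-134.]);YAW=np.radians(-12.2);ex=np.array([np.cos(YAW),np.sin(YAW)]);ey=np.array([-ex[1],ex[0]])
def st(p): d=np.array(p[:2])-C;return np.array([d@ex,d@ey])
def where():
    s=env.sense();Rm=R.from_rotvec(s["ee_rot"]).as_matrix()
    print("t",s["time_s"],"tcp stop",st(s["tool_pos"]).round(1),"z",s["tool_pos"][2].round(1),"tool y yaw-stop y",np.degrees(np.arctan2(Rm[1,1],Rm[0,1])-np.arctan2(ey[1],ey[0])).round(2),"tilt",Rm[:,2].round(3),"grip",s["grip_width"],"F",s["force"].round(1),"q",s["joint_positions"].round(2))
E
python3 -c "from h import *;where()"
```

```text
t 2.0 tcp stop [-160.2  -55.9] z 230.7 tool y yaw-stop y 0.02 tilt [-0.001  0.001 -1.   ] grip 0.35636792487586455 F [ 0.1  0.8 -0.3] q [-0.61 -0.27 -0.26  1.58  0.   -0.39]
```

Call:
apply_moves:
  targets:
    - [[-0.07,-0.18,0],[0,0,0],30]
    - [[0,0,0.19],[0,0,0],30]
    - [[0,0,0.19],[0,0,0],30]
    - [[0,0,0.19],[0,0,0],30]
    - [[0,0,0.19],[0,0,0],30]
    - [[0,0,0.08],[0,0,0],30]
    - [[0,0,0.05],[0,0,0],30]
    - [[0,0,0],[0,0,0],30]
    - [[0,0,0],[0,0,0],30]

```text
time_s: 2.9
tool_pos: [460.6, -201.9, 10.2]
ee_rot: [0.329, 3.123, -0.001]
force: [0.3, -0.8, 0.6]
grip_width: 0.35
finger_force: 0.0
```

Run:
```python
from h import *
where()
s=vision.grab_frame("side")[150:270,260:450]
cv2.imwrite("pics/s2.png",cv2.resize(s,None,fx=4,fy=4,interpolation=2))
```

```text
t 2.9 tcp stop [-141.5 -100. ] z 10.2 tool y yaw-stop y 0.19 tilt [ 0.001 -0.001 -1.   ] grip 0.3497871508996657 F [ 0.3 -0.8  0.6] q [-0.67 -0.11 -0.52  1.16  0.   -0.46]
```

View pics/s2.png

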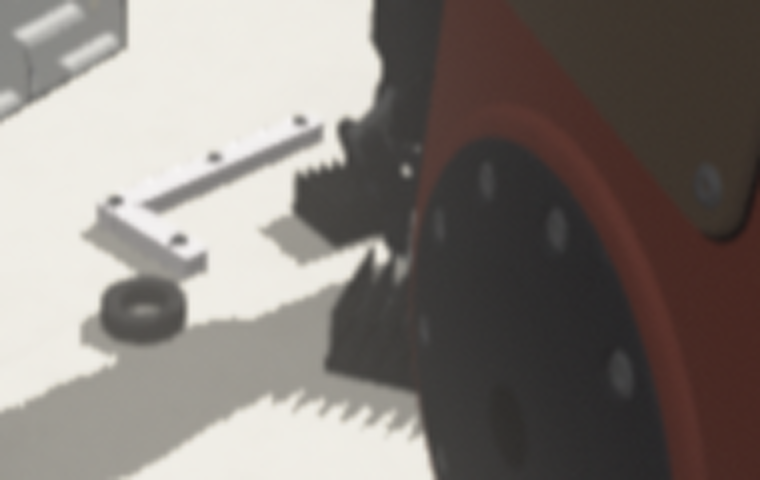

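The side view shows the fingers behind the heat sink (crop 340,200) and nothing else touched. I'm starting the slow push towards the long bar.

Call:
apply_moves:
  targets:
    - [[-0.02,-0.01,0.01],[0,0,0],30]
    - [[-0.02,0,0],[0,0,0],30]
    - [[-0.02,0,0],[0,0,0],30]
    - [[-0.02,0,0],[0,0,0],30]
    - [[-0.02,0,0],[0,0,0],30]
    - [[-0.02,0,0],[0,0,0],30]
    - [[-0.02,0,0],[0,0,0],30]
    - [[-0.02,0,0],[0,0,0],30]
    - [[-0.02,0,0],[0,0,0],30]
    - [[-0.02,0,0],[0,0,0],30]
    - [[-0.02,0,0],[0,0,0],30]
    - [[-0.02,0,0],[0,0,0],30]
    - [[0,0,0],[0,0,0],30]
    - [[0,0,0],[0,0,0],30]

```text
time_s: 4.35
tool_pos: [518.1, -216.8, 6.2]
ee_rot: [0.33, 3.124, 0.0]
force: [0.6, 1.1, -1.0]
grip_width: 0.349
finger_force: 0.0
```

Run:
```python
from h import *
where()
s=vision.grab_frame("top")[155:280,275:455]
cv2.imwrite("pics/t3.png",cv2.resize(s,None,fx=4,fy=4,interpolation=2))
```

```text
t 4.35 tcp stop [ -82.1 -102.4] z 6.2 tool y yaw-stop y 0.15 tilt [ 0.  0. -1.] grip 0.34948840721326846 F [ 0.6  1.1 -1. ] q [-0.63  0.08 -0.35  1.15  0.   -0.42]
```

View pics/t3.png

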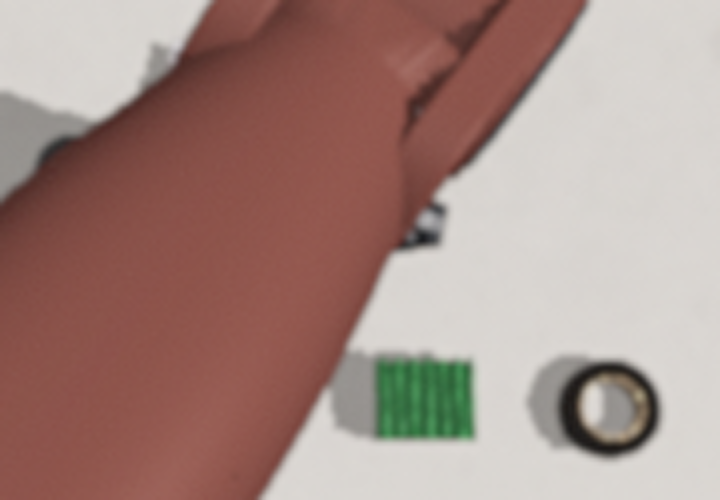

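The top view is blocked by the arm, so I'll go on by force and position.

Call:
apply_moves:
  targets:
    - [[-0.015,0,0],[0,0,0],30]
    - [[-0.015,0,0],[0,0,0],30]
    - [[-0.015,0,0],[0,0,0],30]
    - [[-0.015,0,0],[0,0,0],30]
    - [[-0.005,0,0],[0,0,0],30]
    - [[0,0,0],[0,0,0],30]
    - [[0,0,0],[0,0,0],30]

```text
time_s: 5.1
tool_pos: [533.9, -220.2, 6.4]
ee_rot: [0.33, 3.124, -0.0]
force: [-0.2, -0.4, 0.6]
grip_width: 0.357
finger_force: 0.0
```

Run:
```python
from h import *
where()
cv2.imwrite("pics/s4.png",cv2.resize(vision.grab_frame("side")[150:270,260:450],None,fx=4,fy=4,interpolation=2))
```

```text
t 5.1 tcp stop [ -65.9 -102.5] z 6.4 tool y yaw-stop y 0.14 tilt [ 0. -0. -1.] grip 0.3570860515556959 F [-0.2 -0.4  0.6] q [-0.62  0.12 -0.3   1.15  0.   -0.41]
```

View pics/s4.png

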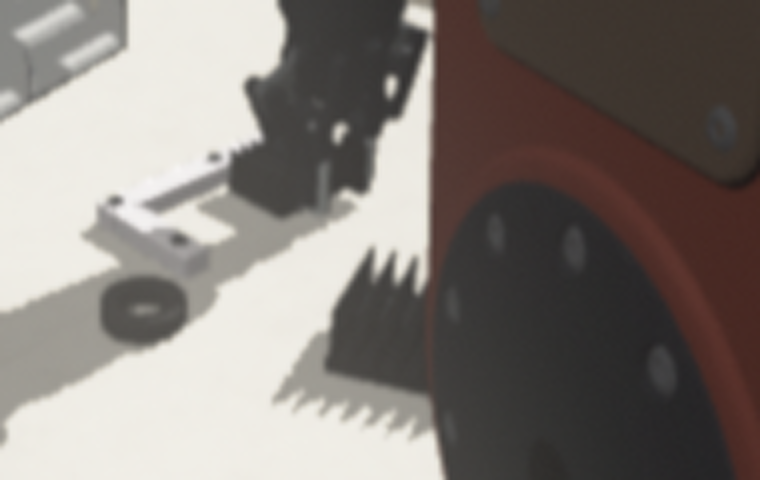

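The side view shows the heat sink square to the fingers and about to reach the long bar (crop 232,180). I'm closing the last few mm in small steps.

Call:
apply_moves:
  targets:
    - [[-0.005,0,0],[0,0,0],30]
    - [[-0.005,0,0],[0,0,0],30]
    - [[-0.005,0,0],[0,0,0],30]
    - [[0,0,0],[0,0,0],30]

```text
time_s: 5.55
tool_pos: [537.6, -221.0, 6.3]
ee_rot: [0.33, 3.124, 0.0]
force: [-0.5, 0.3, 1.1]
grip_width: 0.355
finger_force: 0.4
```

Call:
apply_moves:
  targets:
    - [[-0.004,0,0],[0,0,0],30]
    - [[0,0,0],[0,0,0],30]

```text
time_s: 5.75
tool_pos: [538.5, -221.2, 6.3]
ee_rot: [0.33, 3.124, 0.0]
force: [-1.6, 0.8, 1.0]
grip_width: 0.347
finger_force: 0.7
```

Call:
apply_moves:
  targets:
    - [[-0.004,0,0],[0,0,0],30]
    - [[0,0,0],[0,0,0],30]

```text
time_s: 5.95
tool_pos: [538.9, -221.2, 6.2]
ee_rot: [-0.33, -3.123, -0.0]
force: [-3.8, 1.4, 3.9]
grip_width: 0.352
finger_force: 2.5
```

Call:
apply_moves:
  targets:
    - [[-0.004,0,0],[0,0,0],30]
    - [[0,0,0],[0,0,0],30]

```text
time_s: 6.15
tool_pos: [539.1, -221.1, 6.2]
ee_rot: [-0.33, -3.121, -0.001]
force: [-10.4, 1.9, 7.0]
grip_width: 0.354
finger_force: 5.1
```

Call:
apply_moves:
  targets:
    - [[-0.004,0,0],[0,0,0],30]
    - [[0,0,0],[0,0,0],30]

```text
time_s: 6.35
tool_pos: [539.1, -221.1, 6.1]
ee_rot: [-0.33, -3.119, -0.001]
force: [-15.6, 4.0, 10.2]
grip_width: 0.356
finger_force: 7.6
```

The heat sink is home against the long bar (force rising steeply at x ≈ -60.5). Next I back off, rise, turn 90° and move round to the -y side.

Call:
apply_moves:
  targets:
    - [[0.05,0,0],[0,0,0],30]
    - [[0.06,0,0],[0,0,0],30]
    - [[0,0,-0.18],[0,0,0],12]
    - [[0,0,-0.18],[0,0,0],12]
    - [[0,0,0],[0,0,0.28],12]
    - [[0,0,0],[0,0,0.28],12]
    - [[0,0,0],[0,0,0.28],12]
    - [[0,0,0],[0,0,0.28],12]
    - [[0,0,0],[0,0,0.28],12]
    - [[0,0,0],[0,0,0.28],12]
    - [[0,0,0],[0,0,0.28],12]
    - [[0,0,0],[0,0,0.28],12]
    - [[0,0,0],[0,0,0.28],12]
    - [[0,0,0],[0,0,0.28],12]
    - [[0,0,0],[0,0,0.2],12]
    - [[-0.12,0.11,0],[0,0,0],12]
    - [[-0.13,0.11,0],[0,0,0],12]
    - [[0,0,0],[0,0,0],12]
    - [[0,0,0],[0,0,0],12]

```text
time_s: 8.25
tool_pos: [555.2, -289.2, 95.5]
ee_rot: [-2.443, -1.974, -0.0]
force: [0.6, 0.3, 1.3]
grip_width: 0.14
finger_force: 0.0
```

Run:
```python
from h import *
where()
im=vision.grab_frame("side");cv2.imwrite("pics/s5.png",cv2.resize(im[150:270,260:450],None,fx=4,fy=4,interpolation=2))
```

```text
t 8.25 tcp stop [ -30.5 -165.4] z 95.5 tool y yaw-stop y -89.91 tilt [-0.     0.001 -1.   ] grip 0.13969981375611948 F [0.6 0.3 1.3] q [-0.69  0.2  -0.04  1.33  0.    1.09]
```

View pics/s5.png

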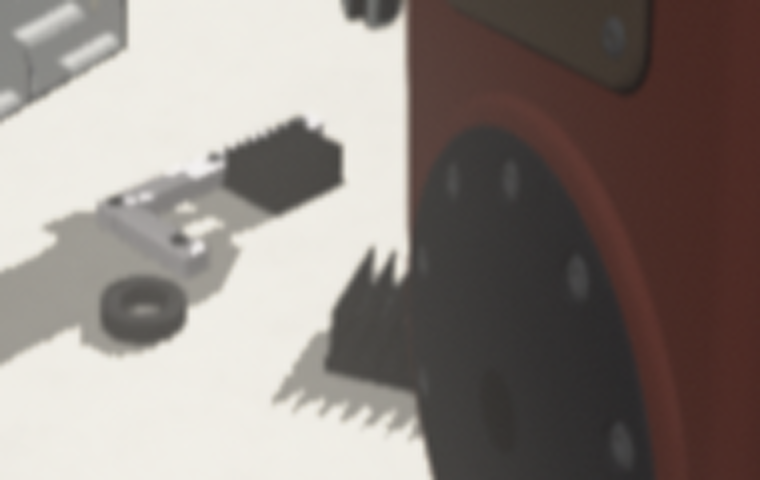

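The heat sink lies square along the long bar. Its bottom corners are at about crop (277,213) and (342,183).

Run:
```python
from h import *
for p in [(277,213),(342,184),(223,183)]:
    print(st(plane("side",(260+(p[0]+.5)/4-.5,150+(p[1]+.5)/4-.5),0)).round(1))
```

```text
[-44.8 -73.2]
[ -46.7 -128.3]
[  4.8 -73.2]
```

Its +y side is at y=-73 and the -y face near -130, as expected. Now I descend and push towards the short bar.

Call:
apply_moves:
  targets:
    - [[0,0,0.18],[0,0,0],12]
    - [[0,0,0.15],[0,0,0],12]
    - [[0,0,0.025],[0,0,0],12]
    - [[0,0,0],[0,0,0],12]

```text
time_s: 8.7
tool_pos: [554.4, -287.4, 7.3]
ee_rot: [-2.44, -1.975, 0.0]
force: [0.1, -1.4, 1.2]
grip_width: 0.139
finger_force: 0.0
```

Call:
apply_moves:
  targets:
    - [[0.02,0,0],[0,0,0],12]
    - [[0.02,0,0],[0,0,0],12]
    - [[0.02,0,0],[0,0,0],12]
    - [[0.02,0,0],[0,0,0],12]
    - [[0.02,0,0],[0,0,0],12]
    - [[0.02,0,0],[0,0,0],12]
    - [[0.02,0,0],[0,0,0],12]
    - [[0.02,0,0],[0,0,0],12]
    - [[0.02,0,0],[0,0,0],12]
    - [[0,0,0],[0,0,0],12]

```text
time_s: 9.7
tool_pos: [564.7, -243.8, 7.5]
ee_rot: [-2.442, -1.976, -0.001]
force: [0.4, 0.1, 0.3]
grip_width: 0.137
finger_force: 0.0
```

```bash
python3 -c "from h import *;where()"
```

```text
t 9.7 tcp stop [ -30.8 -119. ] z 7.5 tool y yaw-stop y -89.82 tilt [ 0.     0.001 -1.   ] grip 0.1371077523232597 F [0.4 0.1 0.3] q [-0.62  0.23 -0.17  1.17  0.    1.16]
```

Call:
apply_moves:
  targets:
    - [[0.02,0,0],[0,0,0],12]
    - [[0.02,0,0],[0,0,0],12]
    - [[0.02,0,0],[0,0,0],12]
    - [[0.02,0,0],[0,0,0],12]
    - [[0.02,0,0],[0,0,0],12]
    - [[0.02,0,0],[0,0,0],12]
    - [[0.015,0,0],[0,0,0],12]
    - [[0.01,0,0],[0,0,0],12]
    - [[0,0,0],[0,0,0],12]

```text
time_s: 10.6
tool_pos: [572.2, -208.7, 7.5]
ee_rot: [-2.442, -1.976, -0.0]
force: [-1.0, 0.1, -0.4]
grip_width: 0.134
finger_force: 0.0
```

Call:
apply_moves:
  targets:
    - [[0.005,0,0],[0,0,0],12]
    - [[0.005,0,0],[0,0,0],12]
    - [[0.005,0,0],[0,0,0],12]
    - [[0,0,0],[0,0,0],12]

```text
time_s: 11.0
tool_pos: [573.0, -205.5, 7.6]
ee_rot: [-2.442, -1.976, -0.0]
force: [-0.1, 0.7, -0.1]
grip_width: 0.136
finger_force: 0.0
```

```bash
python3 -c "from h import *;where()"
```

```text
t 11.0 tcp stop [-30.9 -79.8] z 7.6 tool y yaw-stop y -89.86 tilt [ 0.  0. -1.] grip 0.13585432111900558 F [-0.1  0.7 -0.1] q [-0.56  0.21 -0.19  1.16  0.    1.22]
```

9 mm to go, in small steps.

Call:
apply_moves:
  targets:
    - [[0.006,0,0],[0,0,0],12]
    - [[0.006,0,0],[0,0,0],12]
    - [[0.006,0,0],[0,0,0],12]
    - [[0.006,0,0],[0,0,0],12]
    - [[0,0,0],[0,0,0],12]

```text
time_s: 11.5
tool_pos: [574.2, -199.4, 7.6]
ee_rot: [-2.442, -1.976, -0.0]
force: [-0.1, 0.4, -1.0]
grip_width: 0.139
finger_force: 0.0
```

Call:
apply_moves:
  targets:
    - [[0.006,0,0],[0,0,0],12]
    - [[0,0,0],[0,0,0],12]

```text
time_s: 11.7
tool_pos: [574.5, -198.0, 7.6]
ee_rot: [-2.442, -1.976, -0.0]
force: [-0.5, 0.4, -0.3]
grip_width: 0.139
finger_force: 0.0
```

Call:
apply_moves:
  targets:
    - [[0.005,0,0],[0,0,0],12]
    - [[0,0,0],[0,0,0],12]

```text
time_s: 11.9
tool_pos: [574.8, -196.8, 7.5]
ee_rot: [-2.442, -1.976, -0.0]
force: [-0.3, 0.0, 0.1]
grip_width: 0.141
finger_force: 0.1
```

Call:
apply_moves:
  targets:
    - [[0.004,0,0],[0,0,0],12]
    - [[0,0,0],[0,0,0],12]

```text
time_s: 12.1
tool_pos: [574.9, -196.2, 7.6]
ee_rot: [2.443, 1.976, -0.001]
force: [-0.1, -1.7, 0.7]
grip_width: 0.143
finger_force: 1.1
```

Call:
apply_moves:
  targets:
    - [[0.004,0,0],[0,0,0],12]
    - [[0,0,0],[0,0,0],12]

```text
time_s: 12.3
tool_pos: [574.9, -196.0, 7.8]
ee_rot: [2.442, 1.974, -0.003]
force: [-2.3, -6.2, 0.7]
grip_width: 0.142
finger_force: 3.2
```

Call:
apply_moves:
  targets:
    - [[0.004,0,0],[0,0,0],12]
    - [[0,0,0],[0,0,0],12]

```text
time_s: 12.5
tool_pos: [574.9, -195.9, 7.9]
ee_rot: [2.442, 1.973, -0.005]
force: [-5.7, -9.3, 2.1]
grip_width: 0.141
finger_force: 5.1
```

```bash
python3 -c "from h import *;where()"
```

```text
t 12.5 tcp stop [-31. -70.] z 7.9 tool y yaw-stop y -89.94 tilt [-0.001 -0.003 -1.   ] grip 0.14110153205884532 F [-5.7 -9.3  2.1] q [-0.54  0.21 -0.2   1.16 -0.    1.24]
```

Home against the short bar too. I retreat, turn back and go to the -x side for a gentle final nudge onto the long bar.

Call:
apply_moves:
  targets:
    - [[-0.04,0,0],[0,0,0],12]
    - [[-0.06,0,0],[0,0,0],12]
    - [[0,0,-0.18],[0,0,0],12]
    - [[0,0,-0.18],[0,0,0],12]
    - [[0,0,0],[0,0,-0.28],12]
    - [[0,0,0],[0,0,-0.28],12]
    - [[0,0,0],[0,0,-0.28],12]
    - [[0,0,0],[0,0,-0.28],12]
    - [[0,0,0],[0,0,-0.28],12]
    - [[0,0,0],[0,0,-0.28],12]
    - [[0,0,0],[0,0,-0.28],12]
    - [[0,0,0],[0,0,-0.28],12]
    - [[0,0,0],[0,0,-0.28],12]
    - [[0,0,0],[0,0,-0.28],12]
    - [[0,0,0],[0,0,-0.2],12]
    - [[0.12,0.12,0],[0,0,0],12]
    - [[0.12,0.12,0],[0,0,0],12]
    - [[0,0,0],[0,0,0],12]
    - [[0,0,0],[0,0,0],12]

```text
time_s: 14.4
tool_pos: [523.9, -147.3, 97.7]
ee_rot: [0.329, 3.124, 0.0]
force: [0.2, -0.5, 0.4]
grip_width: 0.141
finger_force: 0.0
```

Run:
```python
from h import *
where()
im=vision.grab_frame("side");cv2.imwrite("pics/s6.png",cv2.resize(im[150:270,260:450],None,fx=4,fy=4,interpolation=2))
```

```text
t 14.4 tcp stop [-91.1 -33.3] z 97.7 tool y yaw-stop y 0.18 tilt [ 0.001  0.    -1.   ] grip 0.14054426239016088 F [ 0.2 -0.5  0.4] q [-0.51 -0.05 -0.3   1.32  0.   -0.3 ]
```

View pics/s6.png

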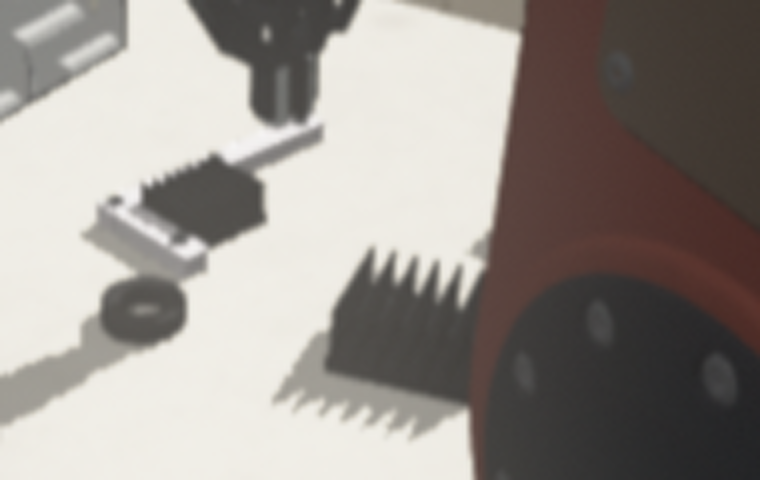

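The heat sink sits in the corner (crop 200,200) and the ring is unmoved. Descending for the final nudge.

Call:
apply_moves:
  targets:
    - [[0,0,0.18],[0,0,0],12]
    - [[0,0,0.16],[0,0,0],12]
    - [[0,0,0.02],[0,0,0],12]
    - [[0,0,0],[0,0,0],12]
    - [[-0.02,0,0],[0,0,0],12]
    - [[-0.02,0,0],[0,0,0],12]
    - [[-0.02,0,0],[0,0,0],12]
    - [[-0.02,0,0],[0,0,0],12]
    - [[-0.02,0,0],[0,0,0],12]
    - [[0,0,0],[0,0,0],12]

```text
time_s: 15.45
tool_pos: [549.2, -152.7, 7.7]
ee_rot: [0.33, 3.124, -0.0]
force: [-0.5, 0.0, -0.3]
grip_width: 0.139
finger_force: 0.0
```

```bash
python3 -c "from h import *;where()"
```

```text
t 15.45 tcp stop [-65.3 -33.2] z 7.7 tool y yaw-stop y 0.15 tilt [ 0. -0. -1.] grip 0.13944457777218455 F [-0.5  0.  -0.3] q [-0.5   0.1  -0.32  1.15  0.   -0.29]
```

Call:
apply_moves:
  targets:
    - [[-0.006,0,0],[0,0,0],12]
    - [[-0.006,0,0],[0,0,0],12]
    - [[0,0,0],[0,0,0],12]

```text
time_s: 15.75
tool_pos: [551.4, -153.1, 7.5]
ee_rot: [0.33, 3.124, 0.0]
force: [0.3, 0.2, 0.3]
grip_width: 0.139
finger_force: 0.0
```

Call:
apply_moves:
  targets:
    - [[-0.005,0,0],[0,0,0],12]
    - [[0,0,0],[0,0,0],12]

```text
time_s: 15.95
tool_pos: [552.7, -153.4, 7.6]
ee_rot: [0.33, 3.124, 0.0]
force: [-0.5, 0.8, -0.2]
grip_width: 0.141
finger_force: 0.0
```

Call:
apply_moves:
  targets:
    - [[-0.004,0,0],[0,0,0],12]
    - [[0,0,0],[0,0,0],12]

```text
time_s: 16.15
tool_pos: [553.4, -153.6, 7.5]
ee_rot: [-0.33, -3.124, -0.0]
force: [-1.1, -0.7, 1.7]
grip_width: 0.143
finger_force: 0.6
```

Call:
apply_moves:
  targets:
    - [[-0.004,0,0],[0,0,0],12]
    - [[0,0,0],[0,0,0],12]

```text
time_s: 16.35
tool_pos: [553.9, -153.6, 7.4]
ee_rot: [-0.33, -3.123, -0.0]
force: [-4.3, 1.1, 3.8]
grip_width: 0.143
finger_force: 2.4
```

It touches at the same x=-60.5 as before, so it is seated. One more small press, then I retreat clear of the view.

Call:
apply_moves:
  targets:
    - [[-0.004,0,0],[0,0,0],12]
    - [[0,0,0],[0,0,0],12]
    - [[0.03,0,0],[0,0,0],12]
    - [[0.08,0,0],[0,0,0],12]
    - [[0,0,-0.18],[0,0,0],12]
    - [[0,0,-0.18],[0,0,0],12]
    - [[0,0,-0.18],[0,0,0],12]
    - [[0.05,0.18,-0.05],[0,0,0],12]
    - [[0.05,0.18,0],[0,0,0],12]
    - [[0.05,0.18,0],[0,0,0],12]
    - [[0.05,0.18,0],[0,0,0],12]
    - [[0.05,0.18,0],[0,0,0],12]
    - [[0,0.19,0],[0,0,0],12]
    - [[0,0.19,0],[0,0,0],12]
    - [[0,0,0],[0,0,0],12]
    - [[0,0,0],[0,0,0],12]

```text
time_s: 17.95
tool_pos: [534.1, 178.6, 154.8]
ee_rot: [-0.326, -3.125, 0.0]
force: [0.4, -0.1, 0.3]
grip_width: 0.144
finger_force: 0.0
```

Run:
```python
from h import *
where()
im=vision.grab_frame("top");a,r,b=sinkpose(im);print(a,r,"rel angle mod 90",(r[2]-np.degrees(YAW))%90,"centre",st(r[0]).round(1))
cv2.imwrite("pics/t7.png",cv2.resize(im[155:280,275:455],None,fx=4,fy=4,interpolation=2))
```

```text
t 17.95 tcp stop [-150.   287.4] z 154.8 tool y yaw-stop y 0.28 tilt [-0. -0. -1.] grip 0.1437610230780836 F [ 0.4 -0.1  0.3] q [ 0.09 -0.01 -0.16  1.42 -0.    0.3 ]
353.5 ((583.086669921875, -157.32293701171875), (54.295677185058594, 46.8326530456543), 77.37882232666016) rel angle mod 90 89.57882232666016 centre [-31.2 -30.6]
```

View pics/t7.png

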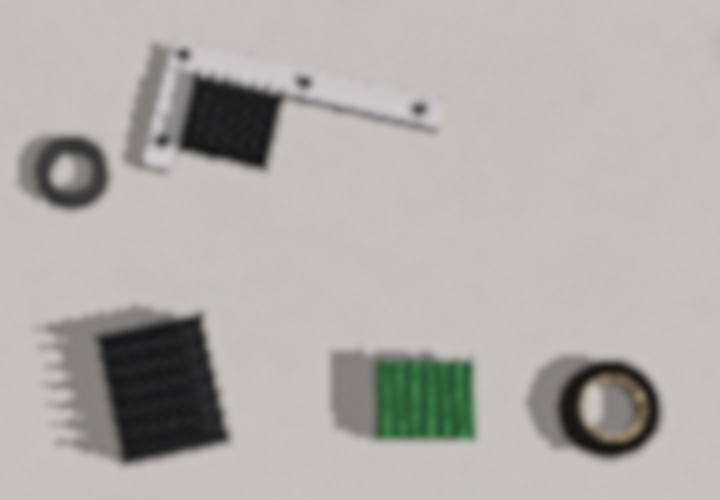

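The heat sink is in the corner (crop 235,120), square within 0.5°, with the ring and tape unmoved. The measured x of -31 carries about -5 mm of parallax and fin-mask bias; the contact positions give -25 and -30.

```bash
python3 -c "
from rig import env
print(env.hand_in())"
```

```text
the job is handed in; nothing more can be done
None
```

I pushed the heat sink into the inside corner of the stop, felt it go home against both bars, left it clear of the arm and handed the job in; the hand-in gave no verdict.

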